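Check a depth gauge on its master, then hold it through the guard's slot on the specimen

TASK

Take the depth gauge by its handle from the fork of its stand and check it on the setting master: press it down between the two cheeks until its collar sits flat on both, keep it there for a moment so that its sprung foot reads against the anvil, and lift it out. Then pass its blade down through the narrow slot in the roof of the clear guard until the collar sits flat on the slot's steel bush and the foot is pressed in by the specimen inside, and finish holding it there: the program ends with the gauge still gripped and held down, since its spring would lift it off again. Leave the other things on the bench where they are.

Things in the scene. Friction and masses are not known exactly. Their poses are not given: they have to be found in the camera images.
- gauge: Loose steel depth gauge, 0.17 kg, upright, hung by its collar on the stand's fork. Origin: middle of the collar's underside; z up, x the thin way, y the broad way of all its parts (same after a half turn about z). Collar 36 x 56 mm (x by y), z 0 to +6; blade below it 10 x 24 mm, z -50 to 0; under that the sprung foot, stem 5 x 14 mm, pad 7 x 20 x 4 mm, lower face at z = -78 mm when free.
- handle (a point): Middle of the gauge's handle, 29 mm above the gauge's origin, axes as the gauge. The handle is a grooved dark block 16 (x) x 34 (y) mm, 46 mm tall, its foot on the collar's top; grip it across its 16 mm from above. A thin indicator pin stands out of its top by 5 mm and rises with the reading (seen only, it touches nothing)
- foot (a joint): How far the gauge's foot is pressed up into the blade, in m: 0 free (fully out), up to 0.016. Spring force about 2 N + 200 N/m x value, so seated it pushes the gauge up with about 4 N, more than its weight. Nominally 0.008 with the collar seated on the master, 0.010 with the collar seated on the guard's bush.
- foot_tip (a point): Middle of the lower face of the gauge's foot pad, 78 mm below the gauge's origin when free.
- stand: Fixed grey bent-sheet stand, base 90 x 76 mm; origin at the bench, under the hung gauge's middle. Two level prongs at y = +-17 to +-32 mm carry the collar, tops at z = 95 mm, joined to a back plate at +x that ends at the same height. A lip 3 mm higher stands at the prongs' -x ends, 22 mm from the origin. Nothing else reaches above the collar's underside.
- master: Fixed setting master of steel, base 56 (x) x 88 (y) x 12 mm; origin at the bench in its middle. Two upright cheeks 32 mm (x) x 15 mm (y) at y = +-17 to +-32 mm (34 mm gap), tops at z = 85 mm; between them a round anvil, 22 mm across, top at z = 15 mm. Open towards +x and -x. The gauge goes in from above with its y along the master's y.
- master_seat (a point): Middle between the tops of the master's cheeks, at cheek-top height, axes as the master: the gauge's origin comes here when its collar is seated (foot pressed in 8 mm).
- guard: Fixed draught guard, base 116 x 126 mm (x by y), clear walls and roof on posts, roof top z = 88.5 mm (screw heads 90); origin at the bench in its middle. In the roof a steel bush 46 x 66 mm, top z = 91 mm, 11 mm thick, with a slot 12 x 26 mm right through, 2 mm more each way than the blade; its upper 3 mm widen at 45 degrees to 18 x 32 mm as a lead-in.
- window (a point): Middle of the slot at the bush's top face, axes as the guard: the gauge's origin comes here, its y along the slot's y, when its collar is seated.
- specimen: White disc 33 mm across, 13 mm thick, lying in a steel ring inside the guard, straight under the slot; fixed. Origin in the middle of its underside; its top is 68 mm below the window.
- vial_2: Bystander: glass vial with black cap, 27 mm across, 56 mm tall; origin in the middle of its underside. Leave it.
- tweezers: Bystander: steel tweezers lying flat, 134 mm long; origin in the middle of its underside. Leave it.
- weight_100: Bystander: brass knob weight, 25 mm across, 30 mm tall; origin in the middle of its underside. Leave it.
- jar_3: Bystander: white jar with lid, 52 mm across, 67 mm tall; origin in the middle of its underside. Leave it.
- tape_grey: Bystander: roll of tape lying flat, 72 mm across, 19 mm tall; origin in the middle of its underside. Leave it.
- rubber_bulb: Bystander: black rubber bulb lying down, 66 x 37 x 37 mm; origin in the middle of its underside. Leave it.

How it is judged:
On the way, in this order (a step that is already met when the one before it is completed fails the run):
1. the gauge is gripped and lifted off its fork (height (world z) of gauge above 0.115 m and contact force between the fingers and gauge above 1 N), for 0.1 s.
2. the gauge sits on the setting master, collar on the cheeks and foot pressed in by the anvil, still gripped (horizontal distance between gauge and master_seat below 0.01 m and z of gauge in the frame of master_seat below 0.002 m and value of joint foot above 0.0055 m and angle between gauge's own z axis and vertical below 0.08 rad and contact force between the fingers and gauge above 1 N and contact force between gauge and master above 0.5 N), for 0.3 s.
At the end, for the whole second after the job is handed in: The gauge's blade is through the guard's slot, its collar within 2 mm of the bush's top face, upright within 4 degrees, centred within 4 mm, at rest, the foot resting on the specimen and pressed in 7.5 to 12.5 mm, and the fingers still grip the gauge (horizontal distance between gauge and window below 0.004 m and z of gauge in the frame of window between -0.003 and 0.002 m and angle between gauge's own z axis and vertical below 0.07 rad and angle between the y axis of gauge and the y axis of window, either way round below 0.15 rad and value of joint foot between 0.0075 and 0.0125 m and contact force between gauge and specimen above 0.5 N and contact force between the fingers and gauge above 1 N and linear speed of gauge below 0.02 m/s); the arm keeps its last pose, push and grip.
It fails at once if a bystander is pushed more than 25 mm (distance of any of vial_2, tweezers, weight_100, jar_3, tape_grey, rubber_bulb from where it was at the start of the episode above 0.025 m).
It fails at once if the gauge is dropped (height (world z) of gauge below 0.065 m).
It also fails if it takes over 53 s, if anything falls off the work surface, if the arm or the gripper's body presses on something with over 40 N, if the wrist force passes 120 N, or if a joint passes its speed limit or range.

ROBOT

A 6-joint arm with a two-finger parallel gripper is mounted at the origin on a cart in front of the work surface, level with it; the furniture and walls round the work are solid. World frame = base frame: x ahead of the robot, y to its left, z up, the work surface at z = 0. Lengths are in m, angles in rad, forces in N, time in s.
With the tool pointing down it reaches from about 0.375 to 0.9 m from the base axis. Payload 3.1 kg.
Tool frame: the origin (TCP) lies midway between the tips of the shut fingers; the grasp point (between the pads) lies 19 mm behind it; z points along the fingers, y is the line along which they close (so a half turn about z gives the same grasp; the last joint's range is limited). The gripper opens to 85 mm and grips with 20 to 120 N. Pads are 22 mm wide; open, the fingers measure 114 mm over their backs; the gripper's body (76 mm by 85 mm) begins 54 mm behind the grasp point. The pads swing forward as they close: fully open they stand 13 mm farther back than shut.
Start: joints at [0.966, 0.527, 1.433, -0, 1.181, -0.178], TCP at [0.259, 0.569, 0.196] pointing down, gripper open.
Joint ranges: [-3.08, 3.08], [-0.75, 2.2], [0.22, 2.44], [-1.43, 4.57], [0, 2.65], [-2.85, 2.85]. Speed limits (rad/s): [2.79, 2.79, 3.14, 3.14, 3.14, 3.14].

INTERFACE

Orientations are given as a unit quaternion [x, y, z, w].
In Python, from station import manip gives the robot as it stands.
- The arm moves only by the tool step_arm, never from a script. Its argument "targets" is text: rows parted by semicolons, each of 4 numbers parted by spaces: the shift along the tool's x, y, z in mm, then the turn about the tool's z in degrees. A call has 1 to 12 rows; each row is the pose to reach, as a shift and turn from the pose commanded when the call began, along the tool's axes at that moment; what a row does not reach only later rows make up. A row lasts 1/10 s, in which the tool goes at most 50 mm and 8.59 degrees, less where a joint would pass 70% of its speed; a pose out of reach is approached as far as the arm can. A call with a gripper value outside its range is refused whole. "gripper" is the closure, from 0 (fully open) to 1 (shut), set as the call begins (left out, the last holds). The fingers move at their own pace and stop on an object; "squeeze" is the grip in N (left out, the last holds). Time passes only in rows, so rows that repeat a pose let the fingers close. It gives the time, the measured TCP pose, the force, the opening and the grip force at its end, in the units of the state.
- manip.sense(): the state, without advancing time (a new reading comes with each control period).
- manip.snapshot(name): name is "scene" or "top" or "wrist"; returns the picture (480x640x3 uint8, red, green, blue); there is no depth.
- manip.get_calibration(name): a dict with "fov_y" (degrees; the focal length in pixels is half the picture's height over the tangent of half this angle, whatever the lens; pixels are square), "cx", "cy" (the principal point, pixels), "extrinsics" (4x4, takes a point from camera to world coordinates); the wrist camera has in their place "tool_from_camera" (4x4, takes a point from camera to tool coordinates, whose origin is the TCP and whose axes are the flange's). Camera axes: x right, y down, z forward; pixel columns grow to the right and rows downward; lengths in m; the calibration is good to about 2 mm. A picture is of the moment at which its call begins: read the wrist's pose just before it. get_calibration takes no time and is no camera call.
- manip.sign_off(): hands the job in; it is judged then, once.
Trained networks look in the newest picture that a camera, given by its name, has taken for a name from the list of things; names that differ only in an ending like _2 or _b are one class to them, and where a whole thing is asked for, a point or a joint stands for the part that bears it (a point fixed in the world has none). Each returns a list of dicts, best first, with "p" (0 to 1); they miss things now and then, are a little off and sometimes report something else, mostly with a low value. They report only what shows in the picture. A call takes as long as a camera call.
- manip.recognise(camera, query): "position" ([column, row] in pixels, amid what is visible of it).
- manip.masks_of(camera, query): "pixels" (480x640 bool, what is visible of it) and "position" ([column, row] in pixels, amid what is visible of it).
- manip.mark_of(camera, query): "position" ([column, row] in pixels: a listed point, or the origin of a listed thing).
The state is a dict: "t": time; "q": joint angles; "qd": joint speeds; "tau": joint torques, N m; "tcp_pos": TCP position; "tool_rot": TCP orientation; "force": force on the tool from outside, world axes, zero at the start; "ft_torque": the same for the moment, N m; "finger_gap": opening from 0.0 (shut) to 1.0 (fully open); "gripper_force": force on a finger pad.
Only numpy, scipy, OpenCV 4.12 (cv2) and the standard library are available. Lean on these libraries where they do the work, as an engineer would, in place of code of your own. Each camera call takes 0.05 s, during which the arm holds its last target. There are 200 camera calls.

## Working session

There is one attempt and no reset: what is moved stays moved. The work goes in short steps, Python scripts to look and compute and a tool call to move; the robot and the scene stay as the last step left them, time stands still between calls to the robot, and variables do not carry over. Pictures are saved under pics/ and viewed, at most 10 in all, crops included, and the job is handed in when it is done.

Besides the shell and the picture viewer there is one more tool, called after ">>>" as a command line: name --argument value ..., lists and objects as JSON in quotes. step_arm: Moves the arm, as the interface text tells. Its arguments: {"type":"object","properties":{"targets":{"type":"string"},"gripper":{"type":"number"},"squeeze":{"type":"number"}},"required":["targets"]}

```bash
mkdir -p pics
cat > h.py <<'E'
import numpy as np, cv2
from station import manip
from scipy.spatial.transform import Rotation as R
def cal(c,s=None):
    k=manip.get_calibration(c); f=240/np.tan(np.radians(k["fov_y"])/2)
    if "extrinsics" in k: T=np.array(k["extrinsics"])
    else:
        s=s or manip.sense(); B=np.eye(4); B[:3,:3]=R.from_quat(s["tool_rot"]).as_matrix(); B[:3,3]=s["tcp_pos"]; T=B@np.array(k["tool_from_camera"])
    return f,k["cx"],k["cy"],T
def onz(c,px,z,s=None):
    f,cx,cy,T=cal(c,s); d=T[:3,:3]@np.array([(px[0]-cx)/f,(px[1]-cy)/f,1]); o=T[:3,3]
    return o+d*(z-o[2])/d[2]
def proj(c,P,s=None):
    f,cx,cy,T=cal(c,s); p=np.linalg.inv(T)@np.append(P,1); return np.array([cx+f*p[0]/p[2],cy+f*p[1]/p[2]])
def ray(c,px,s=None):
    f,cx,cy,T=cal(c,s); d=T[:3,:3]@np.array([(px[0]-cx)/f,(px[1]-cy)/f,1]); return T[:3,3],d/np.linalg.norm(d)
def tri(rs):
    A=sum(np.eye(3)-np.outer(d,d) for o,d in rs); b=sum((np.eye(3)-np.outer(d,d))@o for o,d in rs)
    return np.linalg.solve(A,b)
E
python3 - <<'E'
from h import *
np.set_printoptions(precision=4,suppress=True)
ims=[]
for c in ["scene","top"]:
    im=manip.snapshot(c); cv2.imwrite(f"pics/{c}0.png",im[:,:,::-1]); print(c,cal(c))
    for q in ["gauge","handle","stand","master","master_seat","guard","window","specimen","jar_3","vial_2","tweezers","weight_100","tape_grey","rubber_bulb"]:
        z={"handle":.124,"gauge":.095,"master_seat":.085,"window":.091}.get(q,0)
        for r in manip.mark_of(c,q)[:2]: print(q,np.round(r["position"],1),round(r["p"],2),onz(c,r["position"],z))
print(manip.sense())
E
```

```text
scene (np.float64(536.8475812113395), 318.526627155376, 240.00618116854898, array([[ 0.541 , -0.4648,  0.7009, -0.4281],
       [-0.8408, -0.3164,  0.4392, -0.5047],
       [ 0.0177, -0.827 , -0.562 ,  0.9272],
       [ 0.    ,  0.    ,  0.    ,  1.    ]]))
gauge [257.7 233.3] 0.89 [0.5421 0.3047 0.095 ]
handle [256.1 225.8] 0.68 [0.5354 0.3033 0.124 ]
stand [260.1 263.1] 0.56 [0.5341 0.2952 0.    ]
master_seat [328.8 275.4] 0.94 [0.5023 0.0452 0.085 ]
guard [423.1 331.5] 0.75 [ 0.5357 -0.2111  0.    ]
window [432.1 304.6] 0.8 [ 0.5374 -0.2208  0.091 ]
window [259.6 255.3] 0.48 [0.4662 0.2391 0.091 ]
jar_3 [440.2 299.2] 0.71 [ 0.675  -0.1994  0.    ]
vial_2 [378.4 310.1] 0.54 [ 0.5444 -0.0825  0.    ]
tweezers [287.9 278.5] 0.73 [0.5207 0.1874 0.    ]
weight_100 [402.6 292.5] 0.57 [ 0.6442 -0.104   0.    ]
tape_grey [362.8 264.5] 0.79 [0.6946 0.0462 0.    ]
rubber_bulb [209.1 258.7] 0.55 [0.4681 0.4307 0.    ]
top (np.float64(592.7947004676672), 328.7565123158068, 242.3047116347173, array([[-0.0285, -0.9946,  0.1002,  0.4679],
       [-0.9995,  0.0293,  0.0071,  0.1083],
       [-0.0
[... 882 characters left out ...]
0851  0.    ]
tweezers [300.7 280.3] 0.51 [0.5167 0.181  0.    ]
weight_100 [426.8 207.2] 0.59 [ 0.6693 -0.1003  0.    ]
tape_grey [360.8 199.8] 0.91 [0.6902 0.0442 0.    ]
rubber_bulb [176.4 299.4] 0.68 [0.4831 0.4524 0.    ]
{'t': 1.5, 'q': array([ 0.9655,  0.5275,  1.4327, -0.    ,  1.1814, -0.1785]), 'qd': array([-0.0007,  0.0005, -0.0015, -0.0025,  0.0011, -0.0003]), 'tau': array([ -0.0007, -44.2311, -17.8415,  -0.0004,   0.0009,   0.    ]), 'tcp_pos': array([0.2587, 0.5689, 0.1955]), 'tool_rot': array([ 0.2118,  0.9773, -0.    ,  0.    ]), 'force': array([ 0.5174,  0.3276, -0.2065]), 'ft_torque': array([-0.0008, -0.0446, -0.0208]), 'gripper_force': 0.0, 'finger_gap': 1.002889654208288}
```

View pics/top0.png

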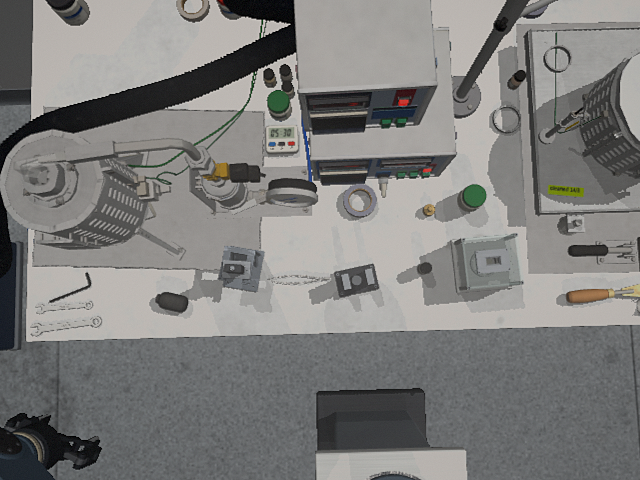

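View pics/scene0.png

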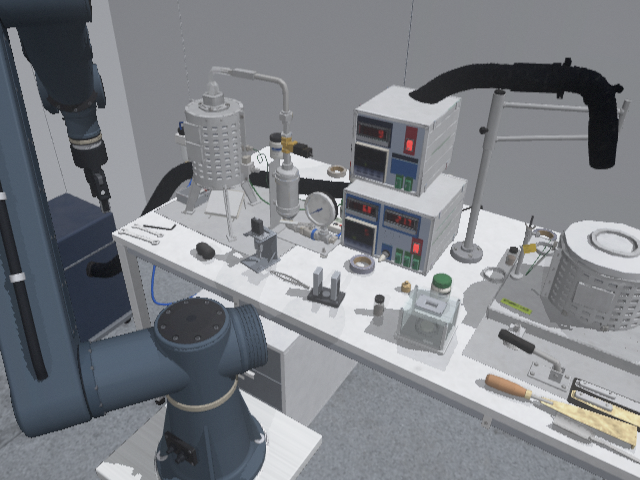

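The top picture shows the gauge on the stand at about (238,267), the master at (357,280) and the guard at (487,262). The vial at (424,268) sits between the master and the guard. The scene picture agrees. I'll move above the gauge and look closer with the wrist camera.

>>> step_arm --targets "-20 -8 -40 7; -60 -20 -80 15; -105 -35 -100 23; -150 -50 -100 31; -195 -66 -100 39; -240 -82 -100 47; -285 -97 -100 55; -330 -113 -100 63; -365 -125 -100 70; -365 -125 -100 73.5; -365 -125 -100 73.5; -365 -125 -100 73.5"

```text
t: 2.7
tcp_pos: [0.5388, 0.3042, 0.2954]
tool_rot: [0.754, 0.657, -0.0, -0.0]
force: [0.2, 0.6, 0.4]
finger_gap: 1.0
gripper_force: 0.0
```

```bash
cat > look.py <<'E'
import sys
from h import *
np.set_printoptions(precision=4,suppress=True)
Z={"handle":.124,"gauge":.095,"master_seat":.085,"window":.091,"foot_tip":.017}
def look(name,qs):
    s=manip.sense(); im=manip.snapshot("wrist"); cv2.imwrite(f"pics/{name}.png",im[:,:,::-1])
    for q in qs:
        for r in manip.mark_of("wrist",q)[:2]: print(q,np.round(r["position"],1),round(r["p"],2),onz("wrist",r["position"],Z.get(q,0),s))
    M=R.from_quat(s["tool_rot"]).as_matrix(); print(s["t"],s["tcp_pos"],"ydeg",np.degrees(np.arctan2(M[1,1],M[0,1])),"tilt",M[:,2],"q",s["q"])
look(sys.argv[1],sys.argv[2:])
E
python3 look.py w1 gauge handle stand; python3 -c "
from h import *;print(manip.get_calibration('wrist'))"
```

```text
handle [318.6 200.5] 0.89 [0.537 0.307 0.124]
stand [322.3 183.9] 0.77 [0.5416 0.3049 0.    ]
stand [324.  333.3] 0.35 [0.5113 0.0616 0.    ]
2.7 [0.5388 0.3042 0.2954] ydeg -7.870115916275137 tilt [-0.0006  0.0001 -1.    ] q [0.3334 0.427  1.3215 0.0003 1.3937 0.4707]
{'fov_y': 71.5877470782398, 'cx': 319.55417870210437, 'cy': 231.0049473896862, 'tool_from_camera': array([[ 4.26383939e-05, -9.57144627e-01, -2.89610362e-01,
         7.41920861e-02],
       [ 9.99999987e-01,  8.67094468e-05, -1.39342693e-04,
        -1.00946678e-03],
       [ 1.58483064e-04, -2.89610352e-01,  9.57144617e-01,
        -1.77854806e-01],
       [ 0.00000000e+00,  0.00000000e+00,  0.00000000e+00,
         1.00000000e+00]])}
```

View pics/w1.png

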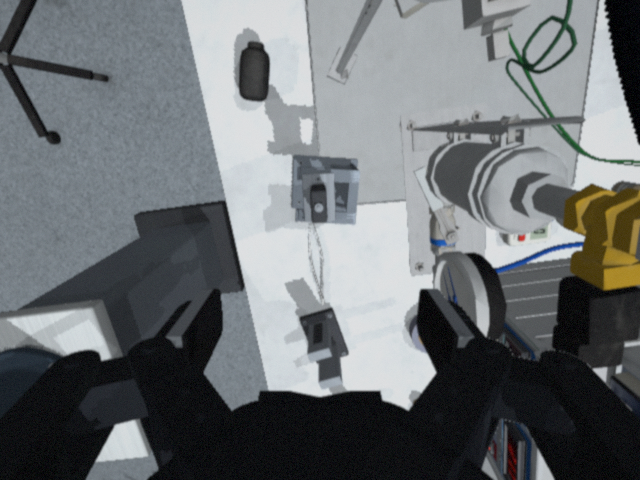

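The wrist picture shows the gauge handle at about (319,200), and the stand nearly lines up with the picture axes. Next I'll refine the yaw from the masks and a magnified crop.

```bash
cat > rect.py <<'E'
import sys
from h import *
np.set_printoptions(precision=4,suppress=True)
def rect(c,q,z,s=None):
    for r in manip.masks_of(c,q)[:2]:
        m=r["pixels"].astype(np.uint8); n,l,st,_=cv2.connectedComponentsWithStats(m); 
        if n<2: continue
        m=(l==1+np.argmax(st[1:,4])).astype(np.uint8)
        P=np.argwhere(m)[:,::-1]; W=np.array([onz(c,p,z,s)[:2] for p in P],np.float32)*1000
        (cx,cy),(a,b),an=cv2.minAreaRect(W); print(c,q,round(r["p"],2),"c",round(cx,1),round(cy,1),"size",round(a,1),round(b,1),"ang",round(an,1),"px",r["position"],len(P))
E
python3 - <<'E'
from rect import *
s=manip.sense()
for q,z in [("gauge",.12),("handle",.147),("stand",.05),("master",.04)]: rect("wrist",q,z,s)
for q,z in [("gauge",.12),("stand",.05),("master",.04),("guard",.09)]: rect("top",q,z)
im=cv2.imread("pics/w1.png")[140:240,270:400]; t=cv2.imread("pics/top0.png")
a=cv2.resize(im,(520,400),interpolation=cv2.INTER_CUBIC)
b=cv2.resize(t[230:310,205:285],(280,280),interpolation=cv2.INTER_CUBIC); c=cv2.resize(t[240:320,317:397],(280,280),interpolation=cv2.INTER_CUBIC)
o=np.zeros((600,800,3),np.uint8); o[:400,:520]=a; o[:280,520:800]=b; o[300:580,520:800]=c; cv2.imwrite("pics/c1.png",o)
E
```

```text
wrist gauge 0.56 c 536.8 308.8 size 54.5 33.9 ang 84.6 px [317.8, 199.2] 1530
wrist handle 0.56 c 537.5 314.5 size 51.1 32.0 ang 86.0 px [317.1, 195.5] 1571
wrist stand 0.88 c 543.4 303.9 size 88.0 88.4 ang 79.0 px [340.1, 184.2] 2920Traceback (most recent call last):
  File "<stdin>", line 3, in <module>
  File "rect.py", line 9, in rect
    P=np.argwhere(m)[:,::-1]; W=np.array([onz(c,p,z,s)[:2] for p in P],np.float32)*1000
                                          ~~~^^^^^^^^^
  File "h.py", line 11, in onz
    f,cx,cy,T=cal(c,s); d=T[:3,:3]@np.array([(px[0]-cx)/f,(px[1]-cy)/f,1]); o=T[:3,3]
              ~~~^^^^^
  File "h.py", line 5, in cal
    k=manip.get_calibration(c); f=240/np.tan(np.radians(k["fov_y"])/2)
ValueError: time passes only in moves, steps and waits
```

```bash
sed -i 's/    k=manip.get_calibration(c);/    k=K.setdefault(c,None) or K.__setitem__(c,manip.get_calibration(c)) or K[c];/; s/^def cal/K={}\ndef cal/' h.py
python3 - <<'E'
from rect import *
s=manip.sense(); print(s["t"])
for q,z in [("gauge",.12),("stand",.05)]: rect("wrist",q,z,s)
for q,z in [("gauge",.12),("stand",.05),("master",.04),("guard",.09)]: rect("top",q,z)
im=cv2.imread("pics/w1.png")[140:240,270:400]; t=cv2.imread("pics/top0.png")
a=cv2.resize(im,(520,400),interpolation=cv2.INTER_CUBIC)
b=cv2.resize(t[230:310,205:285],(280,280),interpolation=cv2.INTER_CUBIC); c=cv2.resize(t[240:320,317:397],(280,280),interpolation=cv2.INTER_CUBIC)
o=np.zeros((600,800,3),np.uint8); o[:400,:520]=a; o[:280,520:800]=b; o[300:580,520:800]=c; cv2.imwrite("pics/c1.png",o)
E
```

```text
3.05
wrist gauge 0.56 c 537.0 308.6 size 54.5 33.9 ang 84.6 px [317.8, 199.2] 1530
wrist stand 0.88 c 543.7 303.6 size 88.0 88.4 ang 78.9 px [340.1, 184.2] 2920
wrist stand 0.22 c 535.0 295.3 size 66.2 40.7 ang 84.8 px [319.6, 194.8] 1550
top gauge 0.72 c 537.3 302.1 size 55.6 36.2 ang 85.3 px [236.4, 269.1] 501
top stand 0.9 c 543.5 304.1 size 87.3 88.1 ang 78.5 px [246.4, 262.4] 1173
top stand 0.37 c 679.4 -187.6 size 50.6 63.9 ang 42.3 px [471.6, 195.9] 623
top master 0.9 c 512.3 62.0 size 54.9 85.8 ang 11.3 px [354.8, 277.2] 1048
top guard 0.71 c 538.7 -202.1 size 112.3 140.6 ang 4.3 px [488.3, 262.5] 3702
```

View pics/c1.png

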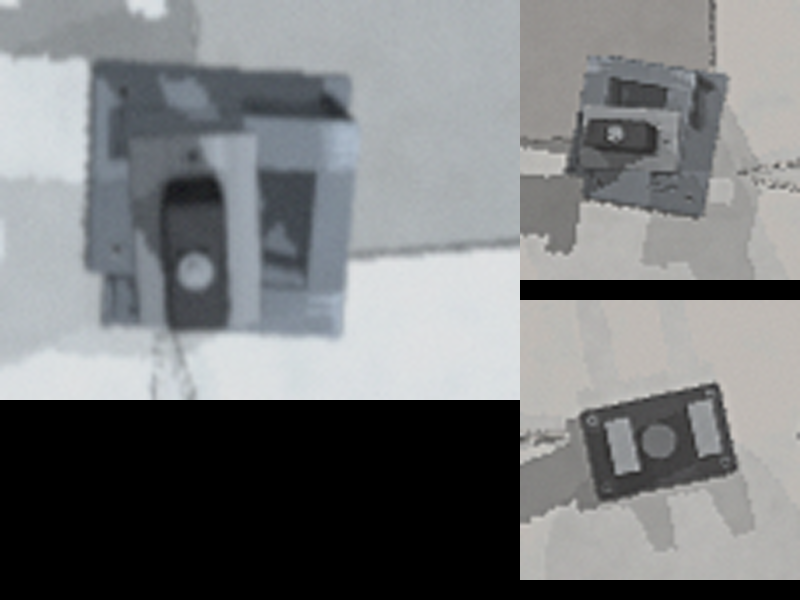

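The gauge's x axis is at about -5° and its handle at about (0.537, 0.306). The master's yaw is about +11°, and the stand's base is turned to -11°. I'll come down part way and check again.

>>> step_arm --targets "1 -1 30 -1; 1.5 -2 65 -2.9; 1.5 -2 85 -2.9; 1.5 -2 90 -2.9; 1.5 -2 90 -2.9"

```text
t: 3.85
tcp_pos: [0.5373, 0.3057, 0.205]
tool_rot: [0.738, 0.675, -0.001, -0.0]
force: [0.8, -0.6, 0.4]
finger_gap: 1.0
gripper_force: 0.0
```

```bash
python3 look.py w2 gauge handle
python3 - <<'E'
from rect import *
s=manip.sense()
for q,z in [("gauge",.1),("handle",.147)]: rect("wrist",q,z,s)
print([proj("wrist",p,s) for p in [(.537,.306,.124),(.537,.306,.095)]])
E
```

```text
gauge [316.8 217.1] 0.91 [0.5337 0.306  0.095 ]
handle [319.3 223.6] 0.74 [0.5362 0.3079 0.124 ]
3.85 [0.5373 0.3057 0.205 ] ydeg -5.06106648990019 tilt [-0.0013 -0.0005 -1.    ] q [ 0.3367  0.5087  1.4391 -0.      1.1952  0.4251]
wrist gauge 0.9 c 538.2 302.7 size 62.5 36.2 ang 84.8 px [320.1, 221.1] 2663
wrist handle 0.56 c 539.0 315.1 size 51.4 30.2 ang 84.9 px [320.9, 218.7] 2617
[array([318.4733, 225.99  ]), array([318.4794, 217.1558])]
```

View pics/w2.png

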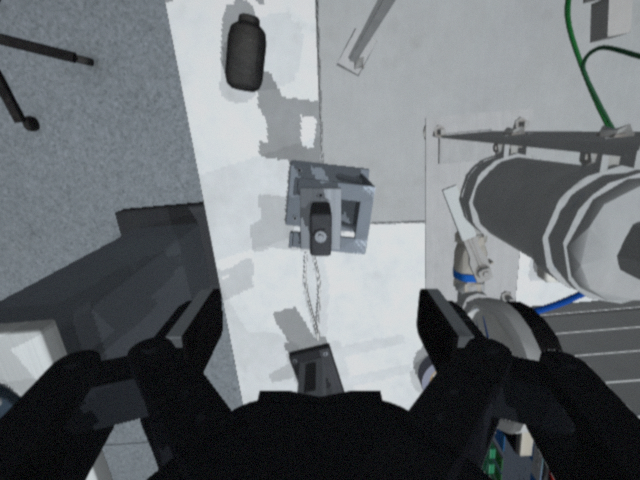

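The handle shows at (319,224), square to the picture and centred between the fingers. I'll descend and grip.

>>> step_arm --targets "0.5 0 30 0; 0.5 0 60 0; 0.5 0 80 0; 0.5 0 92 0; 0.5 0 97 0; 0.5 0 97 0; 0.5 0 97 0"

```text
t: 4.8
tcp_pos: [0.5385, 0.3067, 0.1097]
tool_rot: [0.738, 0.675, 0.001, 0.0]
force: [0.7, 0.8, 0.7]
finger_gap: 1.001
gripper_force: 0.0
```

>>> step_arm --targets "0 0 0 0;0 0 0 0;0 0 0 0;0 0 0 0;0 0 0 0;0 0 0 0;0 0 0 0;0 0 0 0" --gripper 1 --squeeze 60

```text
t: 5.6
tcp_pos: [0.5379, 0.3064, 0.1089]
tool_rot: [0.738, 0.675, 0.0, 0.0]
force: [0.9, -1.4, 4.0]
finger_gap: 0.15
gripper_force: 58.7
```

>>> step_arm --targets "0 0 -15 0; 0 0 -45 0; 0 0 -80 0; 0 0 -105 0; 0 0 -110 0; 0 0 -110 0; 0 0 -110 0"

```text
t: 6.3
tcp_pos: [0.536, 0.3058, 0.2164]
tool_rot: [0.738, 0.675, -0.002, -0.001]
force: [-0.5, 0.7, -0.8]
finger_gap: 0.148
gripper_force: 58.7
```

```bash
cat > held.py <<'E'
import sys
from h import *
np.set_printoptions(precision=4,suppress=True)
s=manip.sense(); zg=s["tcp_pos"][2]-.105+.095-.003
M=R.from_quat(s["tool_rot"]).as_matrix()
for c in ["wrist","top","scene"]:
    im=manip.snapshot(c); cv2.imwrite(f"pics/{sys.argv[1]}_{c}.png",im[:,:,::-1])
    for q,z in [("gauge",zg),("handle",zg+.029),("foot_tip",zg-.078)]:
        for r in manip.mark_of(c,q)[:1]:
            P=onz(c,r["position"],z,s); print(c,q,np.round(r["position"],1),round(r["p"],2),P,"tool",M.T@(P-s["tcp_pos"])*1000)
print(s["t"],s["tcp_pos"],s["force"],s["finger_gap"],s["gripper_force"],"ydeg",np.degrees(np.arctan2(M[1,1],M[0,1])),M[:,2])
E
python3 held.py h1
python3 - <<'E'
import cv2,numpy as np
w=cv2.imread("pics/h1_wrist.png"); s=cv2.imread("pics/h1_scene.png")
o=np.zeros((600,800,3),np.uint8); o[:300,:400]=cv2.resize(w,(400,300)); o[:300,400:]=cv2.resize(s[150:300,180:380],(400,300),interpolation=cv2.INTER_CUBIC); o[300:,:]=cv2.resize(w[260:440,200:440],(800,600))[:300]*1
cv2.imwrite("pics/c2.png",o)
E
```

```text
wrist gauge [317.9 256.3] 0.66 [0.5339 0.3063 0.2034] tool [ 0.2884 -2.0302 13.0074]
wrist handle [320.8 275.7] 0.61 [0.5357 0.3064 0.2324] tool [  0.5421  -0.3524 -15.9997]
top gauge [227.9 267.4] 0.65 [0.5366 0.3031 0.2034] tool [-2.6761  0.976  13.0009]
top handle [223.8 263.9] 0.66 [0.5413 0.3052 0.2324] tool [ -0.2191   5.3279 -16.0202]
scene gauge [252.6 200.8] 0.73 [0.5323 0.308  0.2034] tool [ 1.8514 -3.7394 13.0113]
scene handle [253.7 190.8] 0.6 [0.5369 0.306  0.2324] tool [  0.2562   0.8732 -16.0039]
scene foot_tip [258. 223.] 0.61 [0.548  0.3065 0.1254] tool [ 1.8673 12.2798 90.9506]
6.3 [0.536  0.3058 0.2164] [-0.4811  0.6665 -0.7726] 0.14791528701442164 58.70119397062808 ydeg -5.051938819128779 [-0.004  -0.0013 -1.    ]
```

View pics/c2.png

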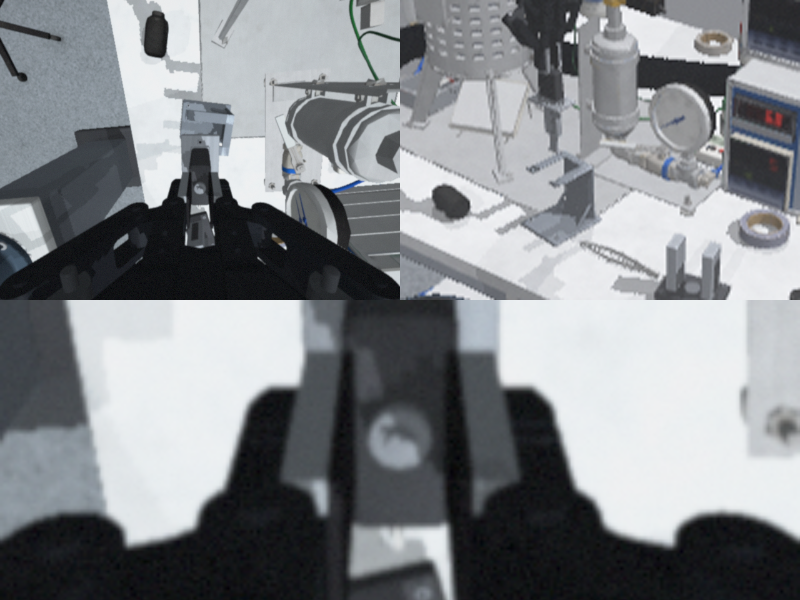

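The gauge is in the grip, upright and lifted. Its pin shows at about (400,437) in the crop, centred between the pads. I'll carry it just past the master so the wrist camera can see the master's tops.

>>> step_arm --targets "-15 1 0 -2; -45 3 0 -6; -85 5 0 -10; -130 7 0 -14; -175 9 0 -16; -220 11 0 -16; -260 13 0 -16; -290 15 0 -16; -305 16 0 -16; -306 16 0 -16; -306 16 0 -16; -306 16 0 -16"

```text
t: 8.1
tcp_pos: [0.5263, 0.0016, 0.2185]
tool_rot: [0.636, 0.772, 0.0, -0.0]
force: [0.1, 0.5, -1.8]
finger_gap: 0.145
gripper_force: 58.7
```

```bash
python3 look.py w3 master_seat master window guard
python3 - <<'E'
from rect import *
s=manip.sense()
for q,z in [("master",.0)]: rect("wrist",q,z,s)
im=manip.snapshot("top"); 
for q,z in [("master_seat",.085),("master",0),("window",.091)]:
  for r in manip.mark_of("top",q)[:1]: print(q,r["p"],onz("top",r["position"],z))
manip.snapshot("scene")
for q,z in [("master_seat",.085),("master",0),("window",.091)]:
  for r in manip.mark_of("scene",q)[:1]: print(q,r["p"],onz("scene",r["position"],z))
im=cv2.imread("pics/w3.png"); cv2.imwrite("pics/c3.png",cv2.resize(im[100:310,180:460],(800,600),interpolation=cv2.INTER_CUBIC))
E
```

```text
master_seat [316.5 146.5] 0.57 [0.5112 0.0603 0.085 ]
master [316.2 140.9] 0.69 [0.5096 0.0625 0.    ]
window [294.9 400. ] 0.57 [ 0.5397 -0.2175  0.091 ]
guard [299.8 346.4] 0.67 [ 0.5393 -0.2126  0.    ]
8.1 [0.5263 0.0016 0.2185] ydeg 11.03293284051886 tilt [-0.0002  0.0007 -1.    ] q [-0.2099  0.3664  1.6513  0.0007  1.1242 -0.4028]
wrist master 0.68 c 510.8 59.3 size 58.2 89.1 ang 11.0 px [318.5, 141.6] 4000
master_seat 0.66 [0.5138 0.059  0.085 ]
master 0.89 [0.5182 0.0662 0.    ]
window 0.74 [ 0.5444 -0.2119  0.091 ]
master_seat 0.86 [0.5047 0.0482 0.085 ]
master 0.7 [0.5082 0.0557 0.    ]
window 0.59 [ 0.5378 -0.2258  0.091 ]
```

View pics/c3.png

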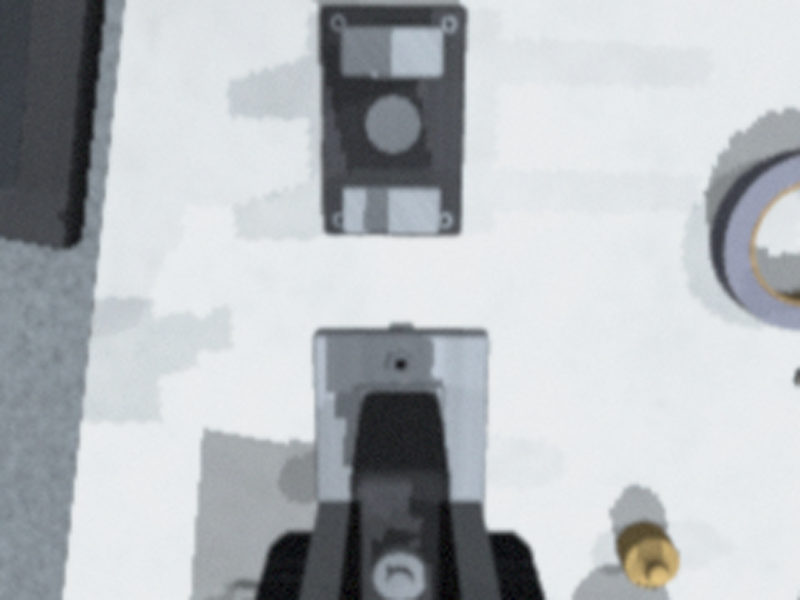

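The crop shows the master square with the tool, its cheek tops centred at about pixel (317,145.5). The held collar's far edge is at row 215.5, columns 290 to 351. Next I'll work out the offset between them.

Run:
```python
from h import *
np.set_printoptions(precision=4,suppress=True)
s=manip.sense(); M=R.from_quat(s["tool_rot"]).as_matrix()
T=lambda u,v,z: M.T@(onz("wrist",(180+.35*u,100+.35*v),z,s)-s["tcp_pos"])*1000
for dz in (.010,.013,.016):
    z=s["tcp_pos"][2]-dz+.006
    print(dz,[T(u,v,z)[:2] for u,v in [(314,330),(488,330),(314,500),(486,500)]])
print("cheeks",[T(u,v,.085)[:2] for u,v in [(340,27),(443,27),(343,233),(440,233),(340,77),(443,77),(343,187),(440,187)]])
print("seat",T(391.5,130,.085)[:2])
```

```text
0.01 [array([ 28.6007, -17.5621]), array([28.6022, 16.7181]), array([ -7.8486, -18.501 ]), array([-7.8471, 17.2944])]
0.013 [array([ 27.8435, -17.8373]), array([27.8449, 17.0084]), array([ -9.2071, -18.7917]), array([-9.2056, 17.5941])]
0.016 [array([ 27.0862, -18.1126]), array([27.0877, 17.2987]), array([-10.5657, -19.0824]), array([-10.5641,  17.8939])]
cheeks [array([ 92.0681, -18.9577]), array([92.0695, 12.7693]), array([ 28.6255, -19.1075]), array([28.6268, 12.6453]), array([ 77.3676, -19.22  ]), array([77.369 , 12.9681]), array([ 43.4729, -18.8562]), array([43.4742, 12.458 ])]
seat [61.312  -3.1606]
```

>>> step_arm --targets "15 -1 0 0; 40 -2 0 0; 56 -2.6 0 0; 60.4 -2.6 0 0; 60.4 -2.6 20 0; 60.4 -2.6 50 0; 60.4 -2.6 80 0; 60.4 -2.6 98 0; 60.4 -2.6 103 0; 60.4 -2.6 103 0; 60.4 -2.6 103 0"

```text
t: 9.9
tcp_pos: [0.5135, 0.0588, 0.1164]
tool_rot: [0.636, 0.771, 0.001, 0.001]
force: [0.1, 0.1, -1.4]
finger_gap: 0.146
gripper_force: 58.8
```

```bash
python3 look.py w4 master_seat gauge
python3 - <<'E'
from h import *
s=manip.sense(); print(s["force"],s["ft_torque"])
im=cv2.imread("pics/w4.png"); cv2.imwrite("pics/c4.png",cv2.resize(im[190:370,200:440],(800,600),interpolation=cv2.INTER_CUBIC))
E
```

```text
gauge [319.1 259.1] 0.83 [0.5133 0.054  0.095 ]
9.9 [0.5135 0.0588 0.1164] ydeg 10.95412196157676 tilt [ 0.0021 -0.0003 -1.    ] q [-0.1024  0.4986  1.7815 -0.0001  0.8593 -0.2935]
[ 0.09754907  0.77491891 -1.50970701] [-0.00874215  0.00727244 -0.02849108]
```

View pics/c4.png

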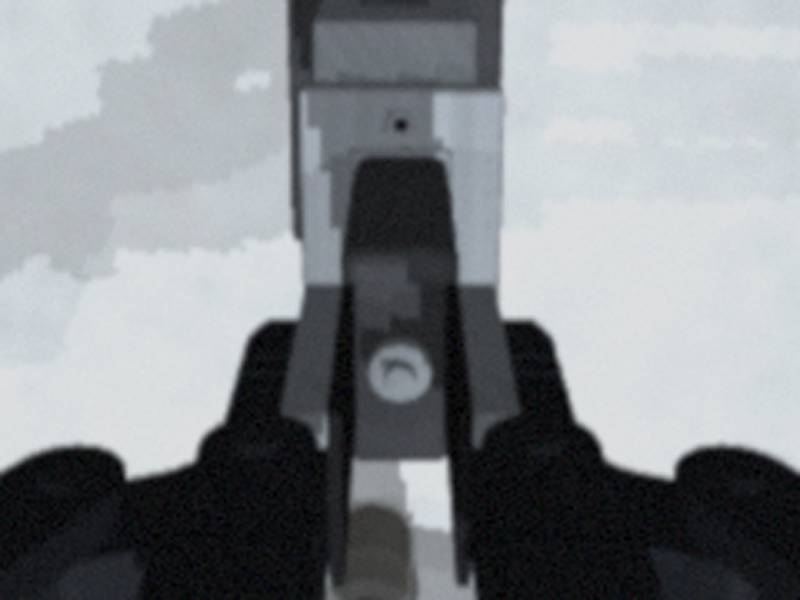

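The collar sits square over the near cheek, offset by about 1 mm across the jaws. I'll press it down.

>>> step_arm --targets "0 -1 5 0; 0 -1 10 0; 0 -1 14 0; 0 -1 17 0; 0 -1 19 0; 0 -1 20 0; 0 -1 20 0; 0 -1 20 0"

```text
t: 10.85
tcp_pos: [0.5121, 0.0588, 0.0986]
tool_rot: [0.636, 0.771, 0.001, 0.001]
force: [-5.4, 0.3, 23.3]
finger_gap: 0.144
gripper_force: 62.9
```

>>> step_arm --targets "0 0 0 0;0 0 0 0;0 0 0 0;0 0 0 0;0 0 0 0;0 0 0 0"

```text
t: 11.45
tcp_pos: [0.5122, 0.0587, 0.0986]
tool_rot: [0.636, 0.771, 0.001, 0.001]
force: [-4.4, 0.5, 23.2]
finger_gap: 0.155
gripper_force: 62.8
```

```bash
python3 held.py m1
python3 - <<'E'
import cv2,numpy as np
w=cv2.imread("pics/m1_wrist.png"); s=cv2.imread("pics/m1_scene.png")
o=np.zeros((300,800,3),np.uint8); o[:,:400]=cv2.resize(w[190:370,200:440],(400,300)); o[:,400:]=cv2.resize(s[210:315,260:400],(400,300),interpolation=cv2.INTER_CUBIC)
cv2.imwrite("pics/c5.png",o)
E
```

```text
wrist gauge [319.5 258.6] 0.77 [0.5115 0.0576 0.0856] tool [-0.9556 -0.9028 12.9986]
wrist handle [320.5 274.3] 0.62 [0.5114 0.0602 0.1146] tool [  1.6127  -0.3704 -16.0023]
scene gauge [326.8 271.1] 0.66 [0.5139 0.0585 0.0856] tool [-0.5455  1.6678 13.0045]
scene handle [328.1 259.4] 0.93 [0.525  0.0624 0.1146] tool [  1.1397  13.3079 -15.9685]
scene foot_tip [327.7 292.9] 0.61 [0.5218 0.0582 0.0076] tool [-2.2791  9.1965 91.0246]
11.45 [0.5122 0.0587 0.0986] [-4.4487  0.4534 23.2118] 0.15496633379488062 62.84766912460327 ydeg 10.962000651147264 [ 0.0025 -0.0003 -1.    ]
```

View pics/c5.png

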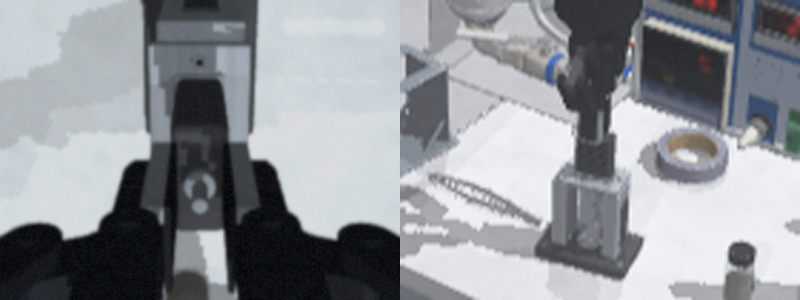

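The collar is flat on both cheeks, the indicator pin has risen, and the force reads 23 N. I'll lift out and go past the guard's window for a look.

>>> step_arm --targets "0 0 -15 0; 0 0 -50 0; 0 0 -90 0; 0 0 -118 0; 0 0 -122 0; 0 0 -122 0"

```text
t: 12.65
tcp_pos: [0.5114, 0.0587, 0.2176]
tool_rot: [0.636, 0.771, 0.0, 0.0]
force: [0.6, -0.8, -1.8]
finger_gap: 0.153
gripper_force: 58.8
```

>>> step_arm --targets "-15 -1 0 1; -45 -4 0 2; -85 -8 0 3; -130 -12 0 4; -175 -17 0 5; -220 -21 0 6; -265 -25 0 6.7; -305 -29 0 6.7; -332 -32 0 6.7; -344 -33 0 6.7; -344 -33 0 6.7; -344 -33 0 6.7"

```text
t: 13.85
tcp_pos: [0.5434, -0.2839, 0.2162]
tool_rot: [0.68, 0.733, 0.0, -0.002]
force: [-0.2, 0.9, -1.5]
finger_gap: 0.145
gripper_force: 58.8
```

```bash
python3 look.py w6 window guard gauge handle
python3 - <<'E'
from rect import *
s=manip.sense()
print(s["force"],s["gripper_force"])
im=cv2.imread("pics/w6.png"); cv2.imwrite("pics/c6.png",cv2.resize(im[60:315,150:490],(800,600),interpolation=cv2.INTER_CUBIC))
E
```

```text
window [322.  135.8] 0.79 [ 0.5391 -0.2138  0.091 ]
window [449.5 122.9] 0.46 [ 0.6484 -0.195   0.091 ]
guard [320.1 133.3] 0.66 [ 0.5372 -0.2123  0.    ]
gauge [318.3 257.2] 0.84 [ 0.544  -0.3259  0.095 ]
handle [321.2 277.3] 0.82 [ 0.5473 -0.3335  0.124 ]
13.85 [ 0.5434 -0.2839  0.2162] ydeg 4.237059006723867 tilt [-0.0026  0.0029 -1.    ] q [-0.6639  0.491   1.4377  0.0007  1.2167 -0.7381]
[-0.4518 -0.5839 -1.5357] 58.77107352018356
```

View pics/c6.png

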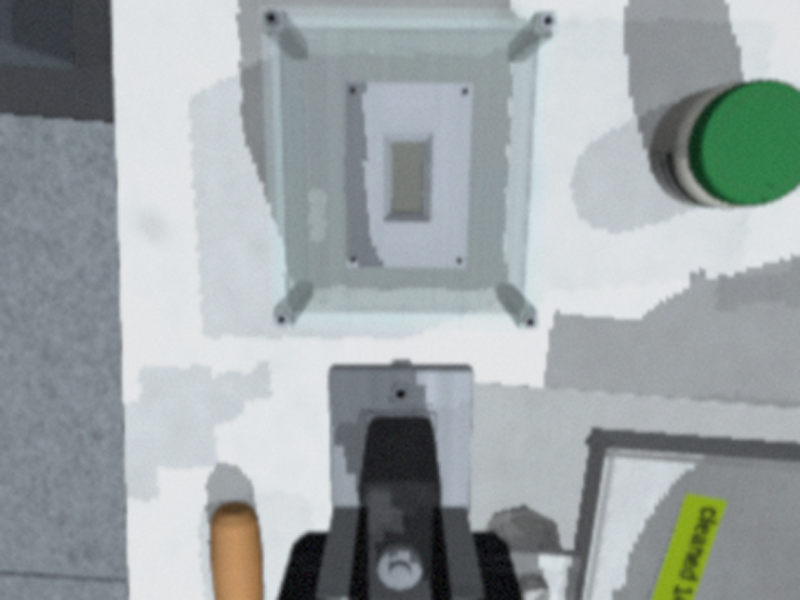

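The crop shows the guard square with the tool. The bush spans about (347..470, 83..267) and the slot's lead-in (385..433, 137..222); the held collar's edge is at v=367, u=330..474. Now to turn these into an offset.

Run:
```python
from h import *
np.set_printoptions(precision=1,suppress=True)
s=manip.sense(); print(s["tcp_pos"]); M=R.from_quat(s["tool_rot"]).as_matrix()
T=lambda u,v,z: (M.T@(onz("wrist",(150+.425*u,60+.425*v),z,s)-s["tcp_pos"])*1000)[:2]
z=s["tcp_pos"][2]-.0136+.006
print("collar",[T(u,v,z) for u,v in [(330,367),(474,367),(330,505),(472,505)]])
b=[T(u,v,.091) for u,v in [(347,83),(472,83),(347,267),(467,267)]]; print("bush",b,np.mean(b,0))
b=[T(u,v,.091) for u,v in [(385,137),(434,137),(385,222),(431,222)]]; print("slot",b,np.mean(b,0))
g=cv2.imread("pics/w6.png",0).astype(int)
print("row slot",list(zip(range(294,354),g[130:140,294:354].mean(0).round().astype(int))))
print("col slot",list(zip(range(90,180),g[90:180,318:328].mean(1).round().astype(int))))
print("collar row",list(zip(range(282,360),g[230:250,282:360].mean(0).round().astype(int))))
```

```text
[ 0.5 -0.3  0.2]
collar [array([ 27.3, -17.8]), array([27.3, 17.4]), array([ -9.3, -18.7]), array([-9.3, 17.9])]
bush [array([102.9, -19.7]), array([102.9,  25.5]), array([ 36.9, -21. ]), array([36.9, 25.3])] [69.9  2.5]
slot [array([84.4, -6.1]), array([84.4, 12. ]), array([53.8, -6.2]), array([53.8, 11.2])] [69.1  2.7]
row slot [(294, np.int64(149)), (295, np.int64(145)), (296, np.int64(135)), (297, np.int64(127)), (298, np.int64(124)), (299, np.int64(125)), (300, np.int64(124)), (301, np.int64(125)), (302, np.int64(126)), (303, np.int64(127)), (304, np.int64(140)), (305, np.int64(168)), (306, np.int64(178)), (307, np.int64(181)), (308, np.int64(180)), (309, np.int64(180)), (310, np.int64(179)), (311, np.int64(178)), (312, np.int64(174)), (313, np.int64(162)), (314, np.int64(156)), (315, np.int64(152)), (316, np.int64(140)), (317, np.int64(126)), (318, np.int64(122)), (319, np.int64(121)), (320, np.int64(121)), (321, np.int64(121)), (322, np.int64(121)), (323, np.int64(122)), (324, np.int64(122)), (325, np.int64(121)), (326, np.int64(121)), (327, np.int64(121)), (328, np.int64(118)
[... 3532 characters left out ...]
, (328, np.int64(60)), (329, np.int64(61)), (330, np.int64(64)), (331, np.int64(73)), (332, np.int64(83)), (333, np.int64(101)), (334, np.int64(125)), (335, np.int64(148)), (336, np.int64(165)), (337, np.int64(168)), (338, np.int64(167)), (339, np.int64(167)), (340, np.int64(167)), (341, np.int64(170)), (342, np.int64(172)), (343, np.int64(175)), (344, np.int64(175)), (345, np.int64(173)), (346, np.int64(172)), (347, np.int64(172)), (348, np.int64(173)), (349, np.int64(169)), (350, np.int64(170)), (351, np.int64(181)), (352, np.int64(185)), (353, np.int64(186)), (354, np.int64(186)), (355, np.int64(185)), (356, np.int64(186)), (357, np.int64(185)), (358, np.int64(185)), (359, np.int64(185))]
```

>>> step_arm --targets "15 1 0 0.5; 40 2 0 0.5; 62 2.8 0 0.5; 70.2 2.8 0 0.5; 70.2 2.8 10 0.5; 70.2 2.8 20 0.5; 70.2 2.8 28 0.5; 70.2 2.8 34 0.5; 70.2 2.8 40 0.5; 70.2 2.8 42 0.5; 70.2 2.8 42 0.5; 70.2 2.8 42 0.5"

```text
t: 15.3
tcp_pos: [0.5421, -0.2154, 0.1757]
tool_rot: [0.684, 0.73, 0.0, 0.0]
force: [0.0, -0.4, -2.1]
finger_gap: 0.148
gripper_force: 58.9
```

```bash
cat > prof.py <<'E'
from h import *
np.set_printoptions(precision=1,suppress=True,linewidth=200)
s=manip.sense(); im=manip.snapshot("wrist"); cv2.imwrite(f"pics/p{s['t']:.2f}.png",im[:,:,::-1]); g=cv2.cvtColor(im,cv2.COLOR_RGB2GRAY).astype(int)
M=R.from_quat(s["tool_rot"]).as_matrix(); print(s["t"],s["tcp_pos"]*1000,s["force"],"ydeg",np.degrees(np.arctan2(M[1,1],M[0,1])))
z=s["tcp_pos"][2]-.0136
W=lambda x,y,zz: proj("wrist",[*(s["tcp_pos"]+M@np.array([x,y,0])/1000)[:2],zz],s)
for n,ps,zz in [("collar",[(28,-18),(28,18),(-5,-18),(-5,18)],z+.006),("bush",[(33,-23),(33,23),(-5,-23),(-5,23)],.091),("slotlead",[(16,-9),(16,9)],.091)]:
    print(n,[W(*p,zz) for p in ps])
print("col@318-323",[f"{i}:{v:.0f}" for i,v in zip(range(130,230),g[130:230,318:324].mean(1))])
for r in (235,245,255): print("row",r,[f"{i}:{v:.0f}" for i,v in zip(range(262,378),g[r-3:r+4,262:378].mean(0))])
E
python3 prof.py
```

```text
15.3 [ 542.1 -215.4  175.7] [ 0.  -0.4 -2.1] ydeg 3.7349665224031283
collar [array([289.8, 214.8]), array([352.6, 214.8]), array([291.2, 268. ]), array([351., 268.])]
bush [array([291.6, 184.9]), array([349.8, 184.9]), array([292.8, 230.9]), array([348.6, 230.9])]
slotlead [array([309.5, 206. ]), array([331.9, 206. ])]
col@318-323 ['130:157', '131:157', '132:157', '133:156', '134:157', '135:156', '136:156', '137:156', '138:153', '139:142', '140:134', '141:134', '142:139', '143:141', '144:141', '145:143', '146:141', '147:140', '148:133', '149:131', '150:136', '151:138', '152:148', '153:159', '154:164', '155:164', '156:158', '157:149', '158:144', '159:144', '160:144', '161:144', '162:144', '163:144', '164:144', '165:145', '166:144', '167:143', '168:144', '169:143', '170:143', '171:144', '172:143', '173:143', '174:134', '175:126', '176:125', '177:132', '178:135', '179:131', '180:124', '181:119', '182:134', '183:158', '184:171', '185:174', '186:176', '187:174', '188:168', '189:161', '190:162', '191:167', '192:172', '193:172', '194:172', '195:173', '196:172', '197:173', '198:172', '199:17
[... 3378 characters left out ...]
312:31', '313:32', '314:31', '315:30', '316:30', '317:31', '318:31', '319:32', '320:32', '321:31', '322:30', '323:32', '324:32', '325:31', '326:32', '327:31', '328:31', '329:32', '330:31', '331:31', '332:33', '333:32', '334:36', '335:73', '336:128', '337:158', '338:163', '339:164', '340:164', '341:167', '342:169', '343:171', '344:172', '345:171', '346:170', '347:169', '348:168', '349:164', '350:162', '351:175', '352:182', '353:184', '354:183', '355:183', '356:184', '357:184', '358:183', '359:174', '360:151', '361:130', '362:123', '363:123', '364:122', '365:122', '366:122', '367:124', '368:133', '369:148', '370:167', '371:184', '372:198', '373:215', '374:222', '375:221', '376:222', '377:223']
```

```bash
cat > edge.py <<'E'
from h import *
np.set_printoptions(precision=1,suppress=True,linewidth=200)
s=manip.sense(); im=manip.snapshot("wrist"); g=cv2.cvtColor(im,cv2.COLOR_RGB2GRAY).astype(int)
M=R.from_quat(s["tool_rot"]).as_matrix(); print(s["t"],s["tcp_pos"]*1000,s["force"])
W=lambda x,y,zz: proj("wrist",[*(s["tcp_pos"]+M@np.array([x,y,0])/1000)[:2],zz],s)
a,b,c=W(33,-23,.091),W(33,23,.091),W(20,23,.091); print("pred",a,b,c, "collar",W(28,0,s["tcp_pos"][2]-.0076))
r=int(a[1])
print("rows",[f"{i}:{v:.0f}" for i,v in zip(range(r-10,r+35),g[r-10:r+35,312:330].mean(1))])
for k in (r+4,r+10): print("row",k,[f"{i}:{v:.0f}" for i,v in zip(range(280,300),g[k-1:k+2,280:300].mean(0))],[f"{i}:{v:.0f}" for i,v in zip(range(340,360),g[k-1:k+2,340:360].mean(0))])
E
python3 edge.py
```

```text
15.35 [ 542.2 -215.3  175.8] [-0.5  0.3 -1.8]
pred [291.6 184.9] [349.8 184.9] [349.3 201.1] collar [321.2 214.8]
rows ['174:138', '175:130', '176:127', '177:130', '178:133', '179:131', '180:122', '181:118', '182:135', '183:154', '184:159', '185:159', '186:160', '187:159', '188:156', '189:154', '190:153', '191:151', '192:150', '193:150', '194:151', '195:154', '196:156', '197:156', '198:156', '199:155', '200:155', '201:153', '202:150', '203:145', '204:138', '205:133', '206:129', '207:123', '208:121', '209:121', '210:121', '211:119', '212:115', '213:111', '214:101', '215:87', '216:93', '217:110', '218:123']
row 188 ['280:142', '281:142', '282:143', '283:145', '284:146', '285:148', '286:147', '287:146', '288:149', '289:160', '290:166', '291:160', '292:157', '293:160', '294:164', '295:164', '296:158', '297:132', '298:121', '299:118'] ['340:172', '341:171', '342:168', '343:160', '344:161', '345:170', '346:167', '347:152', '348:144', '349:145', '350:146', '351:147', '352:147', '353:145', '354:145', '355:146', '356:144', '357:144', '358:147', '359:146']
row 194 ['280:142', '281:141', '282:142', '283:145', '284:147', '285:147', '286:146', '287:147', '288:149', '289:158', '290:170', '291:173', '292:172', '293:174', '294:175', '295:175', '296:173', '297:165', '298:137', '299:122'] ['340:173', '341:172', '342:172', '343:172', '344:171', '345:173', '346:167', '347:152', '348:144', '349:142', '350:146', '351:147', '352:145', '353:146', '354:145', '355:144', '356:144', '357:145', '358:148', '359:146']
```

>>> step_arm --targets "1.9 -1.2 0 0; 1.9 -1.2 4 0; 1.9 -1.2 8 0; 1.9 -1.2 12 0; 1.9 -1.2 14 0; 1.9 -1.2 14 0; 1.9 -1.2 14 0; 1.9 -1.2 14 0"

```text
t: 16.2
tcp_pos: [0.5408, -0.2134, 0.1616]
tool_rot: [0.684, 0.73, 0.0, 0.0]
force: [-0.7, -0.6, -2.6]
finger_gap: 0.152
gripper_force: 58.9
```

```bash
python3 edge.py; python3 prof.py | grep -E "collar|^row 235|bush"
```

```text
16.2 [ 540.8 -213.4  161.6] [-0.7 -0.6 -2.6]
pred [290.1 187.9] [351.4 187.9] [351.  204.9] collar [321.2 214.8]
rows ['177:142', '178:136', '179:127', '180:124', '181:129', '182:133', '183:133', '184:132', '185:125', '186:114', '187:109', '188:124', '189:142', '190:146', '191:146', '192:147', '193:147', '194:147', '195:147', '196:146', '197:144', '198:143', '199:143', '200:142', '201:143', '202:142', '203:143', '204:142', '205:141', '206:139', '207:138', '208:138', '209:134', '210:127', '211:119', '212:111', '213:101', '214:89', '215:81', '216:90', '217:108', '218:121', '219:126', '220:126', '221:125']
row 191 ['280:141', '281:140', '282:142', '283:144', '284:144', '285:146', '286:146', '287:143', '288:140', '289:129', '290:115', '291:96', '292:78', '293:79', '294:101', '295:113', '296:116', '297:118', '298:118', '299:119'] ['340:174', '341:171', '342:171', '343:168', '344:156', '345:136', '346:109', '347:119', '348:155', '349:166', '350:156', '351:145', '352:144', '353:145', '354:146', '355:145', '356:145', '357:145', '358:146', '359:144']
row 197 ['280:141', '281:141', '282:141', 
[... 1163 characters left out ...]
83', '313:82', '314:85', '315:84', '316:83', '317:82', '318:83', '319:83', '320:84', '321:86', '322:86', '323:83', '324:83', '325:81', '326:80', '327:80', '328:81', '329:83', '330:89', '331:95', '332:109', '333:126', '334:134', '335:148', '336:159', '337:161', '338:161', '339:160', '340:159', '341:163', '342:165', '343:168', '344:168', '345:168', '346:167', '347:167', '348:167', '349:160', '350:146', '351:143', '352:145', '353:144', '354:145', '355:143', '356:145', '357:144', '358:144', '359:144', '360:144', '361:144', '362:144', '363:145', '364:159', '365:185', '366:186', '367:184', '368:185', '369:185', '370:186', '371:187', '372:186', '373:183', '374:178', '375:176', '376:182', '377:190']
```

Bush and collar now line up within about 0.3 mm. I'll lower the blade into the slot.

>>> step_arm --targets "0 0 4 0; 0 0 8 0; 0 0 12 0; 0 0 16 0; 0 0 20 0; 0 0 20 0"

```text
t: 16.9
tcp_pos: [0.5402, -0.213, 0.1407]
tool_rot: [0.684, 0.73, -0.0, -0.001]
force: [-0.4, 0.3, -1.2]
finger_gap: 0.147
gripper_force: 58.9
```

No contact force, and the blade is already 14 mm in. I'll keep going down to near the seat.

>>> step_arm --targets "0 0 5 0; 0 0 10 0; 0 0 15 0; 0 0 20 0; 0 0 25 0; 0 0 29 0; 0 0 32 0; 0 0 32 0"

```text
t: 17.7
tcp_pos: [0.5408, -0.2133, 0.1095]
tool_rot: [0.684, 0.73, 0.0, 0.0]
force: [0.5, 0.7, 1.1]
finger_gap: 0.149
gripper_force: 59.3
```

>>> step_arm --targets "0 0 2 0; 0 0 4 0; 0 0 5 0; 0 0 6 0; 0 0 6.5 0; 0 0 6.5 0; 0 0 6.5 0; 0 0 6.5 0"

```text
t: 18.5
tcp_pos: [0.541, -0.2133, 0.1048]
tool_rot: [0.684, 0.73, 0.0, 0.001]
force: [-2.5, 3.4, 11.2]
finger_gap: 0.146
gripper_force: 61.2
```

```bash
python3 held.py g1; python3 edge.py | head -2
```

```text
wrist gauge [318.1 257.3] 0.91 [ 0.5392 -0.2136  0.0918] tool [-0.2147 -1.8382 12.9979]
wrist handle [317.2 277.5] 0.64 [ 0.5388 -0.2138  0.1208] tool [ -0.3477  -2.1933 -16.0024]
top gauge [493.  260.8] 0.72 [ 0.5414 -0.2142  0.0918] tool [-0.8859  0.3581 13.001 ]
top handle [495.2 258.3] 0.61 [ 0.5445 -0.211   0.1208] tool [  2.0716   3.6336 -15.997 ]
scene gauge [429.3 301. ] 0.78 [ 0.5449 -0.2104  0.0918] tool [ 2.6358  4.1125 13.0032]
scene handle [432.3 295.8] 0.6 [ 0.5324 -0.2191  0.1208] tool [ -5.2305  -8.9269 -16.0072]
scene foot_tip [379.6 311. ] 0.66 [ 0.5285 -0.0929  0.0138] tool [120.9813  -4.6687  90.9119]
18.5 [ 0.541  -0.2133  0.1048] [-2.4709  3.3755 11.1975] 0.1459856945785241 61.15410089492798 ydeg 3.74730434807436 [ 0.0013 -0.0006 -1.    ]
19.1 [ 541.  -213.3  104.8] [-1.9  2.9 12.1]
pred [282. 204.] [360.3 203.9] [359.5 225.2] collar [321.2 214.8]
```

>>> step_arm --targets "0 0 0.6 0; 0 0 0.6 0; 0 0 0.6 0; 0 0 0.6 0; 0 0 0.6 0"

```text
t: 19.65
tcp_pos: [0.541, -0.2133, 0.1048]
tool_rot: [0.684, 0.73, 0.0, 0.001]
force: [-3.9, 3.2, 15.1]
finger_gap: 0.146
gripper_force: 61.7
```

The force rises with no further travel at the expected seat height, so the collar is flat on the bush. Handing in.

```bash
python3 -c "
from station import manip
print(manip.sign_off())"
```

```text
the job is handed in; nothing more can be done
None
```

I checked the gauge on the setting master, then pressed it down through the guard's slot until the collar seated on the bush, and handed in at about 19.7 s with it still gripped and held; the hand-in gave no verdict, and I judged that last seating from force and height, not from a picture.

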